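# Roll a sensor housing into the V groove of a soldering jig

### The job

With your fingertips, roll the steel sensor housing across the brown deck of the soldering jig and into its V groove, so that it lies down in the groove with its end right up against the blue end stop, ready for its connector to be soldered. Roll and push it only: do not pick it up. Leave everything else on the bench where it is, and let go of the housing when it is home.

Things in the scene. Friction and masses are not known exactly. Their poses are not given: they have to be found in the camera images.
- housing: Loose sensor housing to be rolled: a smooth round bar, diameter 28 mm, length 170 mm, about 0.3 kg (steel, brass connector end, dark grey other end). Origin: middle of the bar, on its axis. Its y axis runs along the bar, brass end at -y; x and z turn as it rolls. It starts on the jig's deck, 125 to 165 mm before the groove, within 0.1 rad of parallel to it. It rolls freely.
- jig: Fixed soldering jig: a level brown loading deck with an aluminium V-block bolted to its far edge. Origin: on the bench plane, under the bottom line of the V groove, at mid-length; y along the groove; x points from deck to groove, the way to roll. The V-block is 170 mm long (y -85 to +85), open at both ends.
- deck (a point): Middle of the top of the deck, 15 mm above the bench; axes as the jig's. The deck is 184 mm in x and 330 mm in y; its near edge is at jig x = -205 mm, its far edge at -21 mm. There the V-block's land goes on at the same height to x = -13 mm, the edge of the groove. A bar on the deck has its axis 29 mm above the bench.
- groove (a point): Point on the axis that the 28 mm bar has when seated in the groove, at the groove's mid-length, 21.8 mm above the bench; axes as the jig's. The groove is a 90 degree V, bottom 2 mm above the bench; its back flank climbs to a back jaw 24 mm high, from x = +22 to +34 mm, with a 6 mm high foot flange to +58 mm. Sliding the seated bar along the groove takes about 2 to 5 N.
- end_stop: Fixed blue end stop clamped across the groove near its +y end. Origin: on the bench plane, under the groove's bottom line, in the plane of the stop face, which looks to -y; axes as the jig's. The face spans x -12 to +12 mm, 8 to 37 mm high; 12 mm thick; an arm 32 mm high runs over the back jaw to a black thumb screw ending at x = +59 mm.
- stop_face (a point): Point of the stop face on the axis of a seated bar, 21.8 mm above the bench; axes as the jig's. A seated housing touching the stop has its middle at y = -85 mm from here, and its free brass end 10 to 30 mm beyond the -y end of the V-block, clear of the deck's edge by 21 mm. At the start the housing's end is some 18 to 36 mm short of the plane of the face.
- solder_spool: Bystander, loose: solder spool standing on its flange, 52 mm in diameter, 50 mm high. Origin: centre of its underside.
- flux_jar: Bystander, loose: small amber jar with yellow lid, 44 mm in diameter, 45 mm high. Origin: centre of its underside.
- tape_roll: Bystander, loose: amber roll of tape lying flat, 76 mm in diameter, 24 mm high. Origin: centre of its underside.
- cable_gland: Bystander, loose: brass cable gland standing up, 34 mm in diameter, 40 mm high. Origin: centre of its underside.
- screwdriver: Bystander, loose: screwdriver with orange handle, 170 mm long, lying along its x axis. Origin: on the bench under its middle.
- circuit_board: Bystander, loose: green circuit board, 160 x 100 mm, 10 to 13 mm high with its parts. Origin: centre of its underside.
- tweezers: Bystander, loose: steel tweezers, 120 mm long, 6 mm high. Origin: centre of the underside.
Mind the look-alikes: they are no part of the job. What is shaped like the housing but purple or red is not meant.

How it is judged:
By the outcome, as a careful person would: the job done as asked, in the order asked, and still so for the second after the job is handed in, with the robot touching nothing.
It also fails if it takes over 56 s, if anything falls off the work surface, if the arm or the gripper's body presses on something with over 40 N, if the wrist force passes 120 N, or if a joint passes its speed limit or range.

### The arm

A 7-joint arm with a two-finger parallel gripper is mounted at the origin on the work surface. World frame = base frame: x ahead of the robot, y to its left, z up, the work surface at z = 0. Lengths are in m, angles in rad, forces in N, time in s.
With the tool pointing down it reaches from about 0.425 to 0.925 m from the base axis. Payload 6.8 kg.
Tool frame: the origin (TCP) lies between the finger pads; the fingertips stand 17 mm ahead of it and the grasp point (between the pads) lies 2 mm behind it; z points along the fingers, x is the direction in which the jaws open and shut, and the axes are right-handed (so a half turn about z gives the same grasp; the last joint's range is limited). The gripper opens to 85 mm and grips with 20 to 120 N. Pads are 22 mm wide; open, the fingers measure 114 mm over their backs; the gripper's body (76 mm by 85 mm) begins 54 mm behind the grasp point. The pads swing forward as they close: fully open they stand 13 mm farther back than shut.
Start: joints at [1.212, 0.477, 0.022, 1.555, -0.011, 1.109, -0.083], TCP at [0.168, -0.654, 0.248] pointing down, gripper open.
Joint ranges: [-2.96, 2.96], [-0.34, 2.1], [-1.41, 1.46], [0.24, 2.44], [-1.37, 4.51], [0.17, 1.92], [-2.96, 2.96]. Speed limits (rad/s): [2.39, 2.39, 3.14, 3.14, 3.14, 3.14, 3.14].

### API

Orientations are given as a unit quaternion [w, x, y, z].
In Python, from station import readout, read_camera, get_calibration, bot, models gives the robot as it stands.
- The arm moves only by the tool carry_out, never from a script. Its argument "deltas" is a list of rows, each a list of 2 entries, a list of its own where there are three numbers: the shift along the tool's x, y, z in cm, then the turn about the tool's z in degrees. A call has 1 to 10 rows; each row is the pose to reach, as a shift and turn from the pose measured when the call began, along the tool's axes at that moment; what a row does not reach only later rows make up. A row lasts 1/8 s, in which the tool goes at most 62.5 mm and 10.7 degrees, less where a joint would pass 70% of its speed; a pose out of reach is approached as far as the arm can. A call with a gripper value outside its range is refused whole. "hand" is the opening, from 0 (shut) to 1 (fully open), set as the call begins (left out, the last holds). The fingers move at their own pace and stop on an object; "newtons" is the grip in N (left out, the last holds). Time passes only in rows, so rows that repeat a pose let the fingers close. It gives the time, the measured TCP pose, the force and the opening at its end, in the units of the state.
- readout.get_obs(): the state, without advancing time (a new reading comes with each control period).
- read_camera(name): name is "scene" or "top"; returns the picture (400x640x3 uint8, red, green, blue); there is no depth.
- get_calibration(name): a dict with "fov_y" (degrees; the focal length in pixels is half the picture's height over the tangent of half this angle, whatever the lens; pixels are square), "cx", "cy" (the principal point, pixels), "world_from_camera" (4x4, takes a point from camera to world coordinates). Camera axes: x right, y down, z forward; pixel columns grow to the right and rows downward; lengths in m; the calibration is good to about 2 mm. A picture is of the moment at which its call begins. get_calibration takes no time and is no camera call.
- bot.hand_in(): hands the job in, once; it reports no verdict.
Trained networks look in the newest picture that a camera, given by its name, has taken for a name from the list of things; names that differ only in an ending like _2 or _b are one class to them, and where a whole thing is asked for, a point or a joint stands for the part that bears it (a point fixed in the world has none). Each returns a list of dicts, best first, with "score" (0 to 1); they miss things now and then, are a little off and sometimes report something else, mostly with a low value. They report only what shows in the picture. A call takes as long as a camera call. They do not tell look-alikes from the thing itself.
- models.spot_in(query, camera): "centre" ([row, column] in pixels, amid what is visible of it).
The state is a dict: "t": time; "q": joint angles; "joint_vel": joint speeds; "joint_torque": joint torques, N m; "eef_pos": TCP position; "tool_rot": TCP orientation; "contact_force": force on the tool from outside, world axes, zero at the start; "torque": the same for the moment, N m; "gripper_width": opening from 0.0 (shut) to 1.0 (fully open).
Only numpy, scipy, OpenCV 4.12 (cv2) and the standard library are available. Lean on these libraries where they do the work, as an engineer would, in place of code of your own. Each camera call takes 0.05 s, during which the arm holds its last target. There are 200 camera calls.

## Working session

There is one attempt and no reset: what is moved stays moved. The work goes in short steps, Python scripts to look and compute and a tool call to move; the robot and the scene stay as the last step left them, time stands still between calls to the robot, and variables do not carry over. Pictures are saved under pics/ and viewed, about 8 in all and at most 12, crops included, and the job is handed in when it is done.

Besides the shell and the picture viewer there is one more tool, called after ">>>" by a JSON object that holds its "fn" and its "kwargs". carry_out: Moves the arm, as the interface text tells. Its arguments: {"type":"object","properties":{"deltas":{"type":"array"},"hand":{"type":"number"},"newtons":{"type":"number"}},"required":["deltas"]}

```bash
mkdir -p pics; ls
python3 - <<'E'
from station import *
import cv2
o=readout.get_obs(); print(o)
for c in("scene","top"):
    im=read_camera(c); cv2.imwrite(f"pics/{c}0.png",im[:,:,::-1]); k=get_calibration(c); print(c,k)
    for n in("housing","jig","end_stop"):
        print(n,[(r["centre"],round(r["score"],2)) for r in models.spot_in(n,c)])
E
```

```text
pics
{'t': 0.0, 'q': array([ 1.21190339,  0.47783272,  0.02237979,  1.55644597, -0.01149889,
        1.10929024, -0.08310942]), 'joint_vel': array([-1.31640241e-03,  6.73631969e-04,  4.49356129e-04, -6.78444608e-05,
       -1.56993807e-04, -2.12141387e-04,  3.05858442e-05]), 'joint_torque': array([-5.97171856e-04, -5.96453226e+01,  1.60717964e+00, -2.81204903e+01,
        1.23752811e-02,  9.25981236e-03,  1.32971287e-06]), 'eef_pos': array([ 0.16734213, -0.65335374,  0.24730691]), 'tool_rot': array([-5.02010123e-04,  7.89983849e-01, -6.13126957e-01, -7.75473026e-04]), 'contact_force': array([ 0.63606975, -0.34994913, -0.16765788]), 'torque': array([ 0.01254347, -0.00727697,  0.00463995]), 'gripper_width': 0.998244018559532}
scene {'fov_y': 50.467466547866614, 'cx': 321.29610872010517, 'cy': 196.91170230767938, 'world_from_camera': array([[-0.2122606 ,  0.71419451, -0.66698698,  1.31307005],
       [ 0.97720393,  0.15217196, -0.14804114,  0.19958888],
       [-0.00423346, -0.6832056 , -0.73021379,  1.01503306],
       [ 0.        ,  0.        ,  0.        ,  1.        ]])}
housing [([139.8, 254.1], 0.92), ([206.2, 218.2], 0.9), ([204.7, 324.5], 0.89), ([233.9, 324.1], 0.44)]
jig [([229.0, 327.6], 0.76)]
end_stop []
top {'fov_y': 45.24079951504564, 'cx': 320.52081203674544, 'cy': 204.68557490154512, 'world_from_camera': array([[-0.01787934, -0.99655882,  0.08093728,  0.34515536],
       [-0.9998359 ,  0.01805676,  0.00146067, -0.00203118],
       [-0.00291711, -0.08089788, -0.99671813,  1.36791986],
       [ 0.        ,  0.        ,  0.        ,  1.        ]])}
housing [([182.2, 428.4], 0.91), ([203.1, 312.9], 0.87), ([304.9, 425.9], 0.64), ([183.7, 303.2], 0.39)]
jig [([179.9, 303.9], 0.72)]
end_stop [([179.4, 304.1], 0.68), ([135.0, 285.7], 0.41)]
```

View pics/scene0.png

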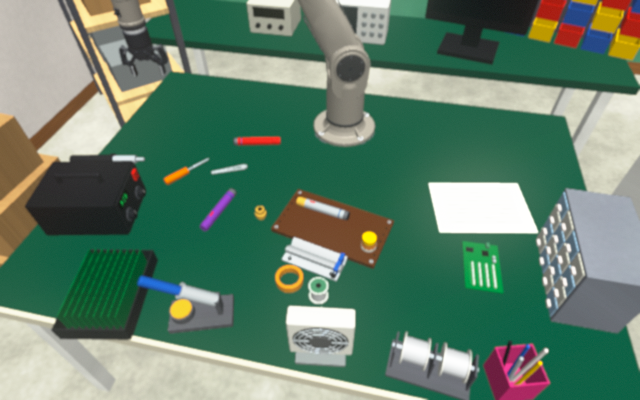

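View pics/top0.png

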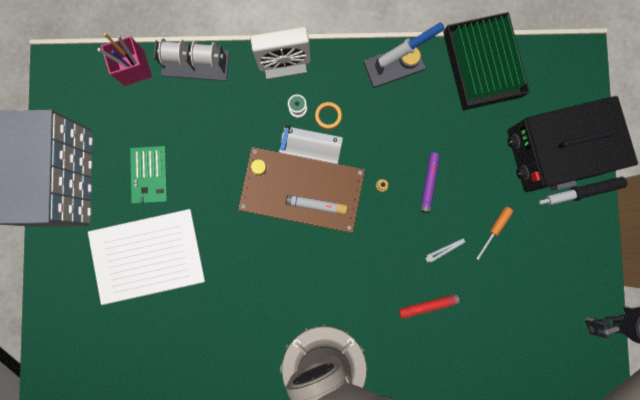

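Top view: the housing (steel, brass end right) lies on the brown deck at px (317,204). The look-alikes are purple (430,182) and red (430,306). The flux jar stands on the deck at (258,167), and the blue stop is at (284,140). I'll confirm in one enlarged crop.

Run:
```python
import cv2
a=cv2.imread("pics/top0.png")[90:240,230:390]; cv2.imwrite("pics/crop.png",cv2.resize(a,None,fx=5,fy=5,interpolation=cv2.INTER_CUBIC)[:600] if 0 else cv2.resize(a,(640,600),interpolation=cv2.INTER_CUBIC))
b=cv2.imread("pics/scene0.png")[180:310,260:400]; cv2.imwrite("pics/crops.png",cv2.resize(b,(640,594),interpolation=cv2.INTER_CUBIC))
```

```text
(no output)
```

View pics/crop.png

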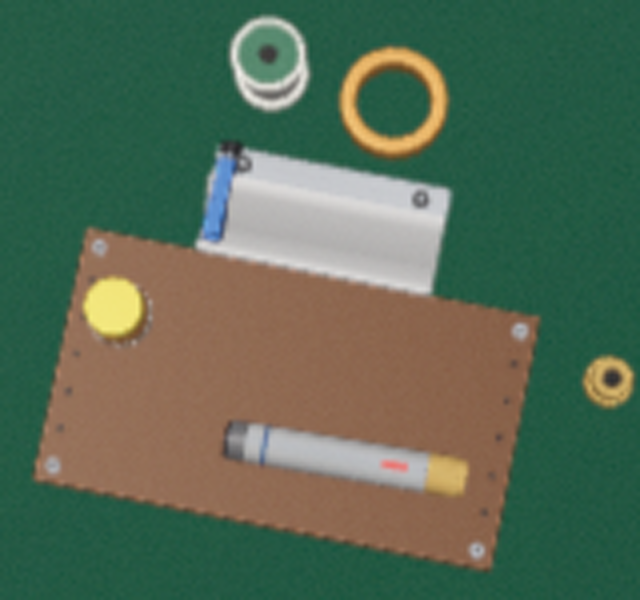

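View pics/crops.png

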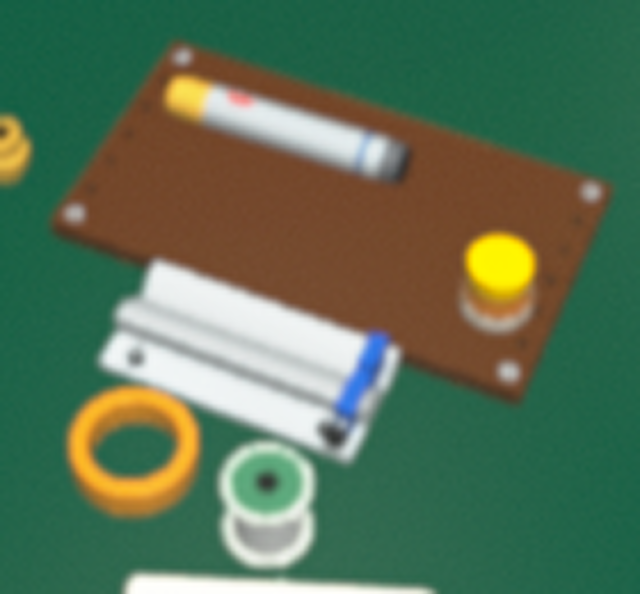

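The crop confirms it: the steel housing is on the deck with its brass end at crop (467,476) and dark end at (224,438). The stop face is the right edge of the blue bar, (237,156)–(221,240). The jar sits at (115,310), clear of the rolling lane. Next I'll measure.

```bash
cat > h.py <<'E'
import numpy as np, cv2
from station import *
def K(c): return get_calibration(c)
def toW(c,uv,z):
    k=K(c); f=200/np.tan(np.radians(k["fov_y"]/2)); T=k["world_from_camera"]
    uv=np.atleast_2d(np.float64(uv)); z=np.broadcast_to(z,len(uv))
    d=np.c_[(uv[:,0]-k["cx"])/f,(uv[:,1]-k["cy"])/f,np.ones(len(uv))]@T[:3,:3].T
    return T[:3,3]+d*((z-T[2,3])/d[:,2])[:,None]
def toP(c,P):
    k=K(c); f=200/np.tan(np.radians(k["fov_y"]/2)); T=k["world_from_camera"]
    p=(np.atleast_2d(P)-T[:3,3])@T[:3,:3]; return np.c_[p[:,0]/p[:,2]*f+k["cx"],p[:,1]/p[:,2]*f+k["cy"]]
def rigid(A,B): # 2D A->B
    a,b=A-A.mean(0),B-B.mean(0); H=a.T@b; th=np.arctan2(H[0,1]-H[1,0],H[0,0]+H[1,1])
    R=np.array([[np.cos(th),-np.sin(th)],[np.sin(th),np.cos(th)]]); return th,B.mean(0)-R@A.mean(0)
E
python3 - <<'E'
from h import *
c=lambda L:np.array(L)/4+[230,90]
# model corners (jig xy) : near-left, far-left, far-right, near-right
M=np.array([[-.205,.165],[-.021,.165],[-.021,-.165],[-.205,-.165]])
B=toW("top",c([[36,481],[87,228],[539,317],[491,570]]),.015)[:,:2]
th,t=rigid(M,B); R=lambda a:np.array([[np.cos(a),-np.sin(a)],[np.sin(a),np.cos(a)]])
print("top",th,t,((R(th)@M.T).T+t-B)*1e3)
s=np.array([640/140,594/130]); cs=lambda L:np.array(L)/s+[260,180]
B2=toW("scene",cs([[608,183],[520,400],[52,228],[180,40]]),.015)[:,:2]
th2,t2=rigid(M,B2); print("scene",th2,t2,((R(th2)@M.T).T+t2-B2)*1e3)
J=lambda P,th=th,t=t:((P[:,:2]-t)@R(th))*1e3
J2=lambda P:J(P,th2,t2)
print("house ends top",J(toW("top",c([[224,438],[467,476]]),.029)), toW("top",c([[224,438],[467,476]]),.029))
print("stop top",J(toW("top",c([[237,156],[221,240]]),.035)))
print("scene V corner ends (deck level)",J2(toW("scene",cs([[155,260],[398,348]]),.015)))
print("scene house ends",J2(toW("scene",cs([[167,96],[402,160]]),.029)))
print("jar",J(toW("top",c([[114,307]]),.06)))
print("vblock top: corners",J(toW("top",c([[450,189],[432,294],[197,248]]),[.006,.015,.015])))
E
```

```text
top -0.21154567693517962 [0.60948357 0.02805107] [[ 0.28471596  1.78660569]
 [-0.30350671  0.33995881]
 [ 0.46622615 -1.22768408]
 [-0.44743539 -0.89888043]]
scene -0.2125874964820296 [0.6165204  0.03296371] [[ 2.17026063  4.8879501 ]
 [-2.08369182  1.37537871]
 [-2.6509746  -2.62280926]
 [ 2.56440578 -3.64051956]]
house ends top [[-150.51745491   37.554339  ]
 [-144.00886072 -134.46907903]] [[ 0.47020685  0.09637258  0.029     ]
 [ 0.44045036 -0.07318263  0.029     ]]
stop top [[ 46.66835338  67.60180828]
 [-14.33691114  66.78236467]]
scene V corner ends (deck level) [[-23.15230451 -87.97134752]
 [-23.75353553  81.76303572]]
scene house ends [[-144.33584835 -139.52351705]
 [-156.85953974   30.10116738]]
jar [[-78.69209172 126.95813335]]
vblock top: corners [[ 58.91084952 -84.35239009]
 [-20.09460306 -86.10549521]
 [-19.7216051   84.72227103]]
```

```bash
cat >> h.py <<'E'
TH=-0.2115; T0=np.array([0.609,0.028])
RJ=np.array([[np.cos(TH),-np.sin(TH)],[np.sin(TH),np.cos(TH)]])
from scipy.spatial.transform import Rotation as Ro
def rot():
    w=readout.get_obs()["tool_rot"]; return Ro.from_quat([w[1],w[2],w[3],w[0]]).as_matrix()
def go(P,world=False):
    """jig-mm (x,y) + z mm of TCP -> tool deltas cm and turn to put tool x on -jig y"""
    o=readout.get_obs(); p=np.array(P)/1e3
    if not world: p[:2]=RJ@p[:2]+T0
    R=rot(); d=(R.T@(p-o["eef_pos"]))*100
    a=np.arctan2(R[1,0],R[0,0]); turn=-np.degrees((TH-np.pi/2-a+np.pi)%(2*np.pi)-np.pi)
    return d.round(2),round(turn,1)
def where():
    o=readout.get_obs(); j=RJ.T@(o["eef_pos"][:2]-T0)*1e3
    print("t",round(o["t"],2),"jig mm",j.round(1),"z",round(o["eef_pos"][2]*1e3,1),"Fjig",(RJ.T@o["contact_force"][:2]).round(1),"Fz",o["contact_force"][2].round(1),"w",round(o["gripper_width"],2),"toolz",rot()[:,2].round(3))
E
python3 -c "
from h import *
where();print(go([500,-250,200],True),go([-180,-30,120]))"
```

```text
t 0.4 jig mm [-288.5 -759.3] z 248.2 Fjig [-0.6  0.2] Fz 0.2 w 1.0 toolz [-0.  0. -1.]
(array([-30.87, -42.23,   4.83]), np.float64(26.5)) (array([-60.43, -42.24,  12.83]), np.float64(26.5))
```

>>> {"fn": "carry_out", "kwargs": {"deltas": [[[-30.9, -42.2, 4.8], 0], [[-30.9, -42.2, 4.8], 0], [[-30.9, -42.2, 4.8], 9], [[-30.9, -42.2, 4.8], 18], [[-30.9, -42.2, 4.8], 26.5], [[-30.9, -42.2, 4.8], 26.5], [[-30.9, -42.2, 4.8], 26.5], [[-30.9, -42.2, 4.8], 26.5], [[-30.9, -42.2, 4.8], 26.5], [[-30.9, -42.2, 4.8], 26.5]], "hand": 1}}

```text
t: 1.65
eef_pos: [0.501, -0.2474, 0.2001]
tool_rot: [0.0, -0.63, 0.776, 0.0]
contact_force: [-0.9, -0.1, -0.1]
gripper_width: 1.003
```

```bash
python3 -c "
from h import *
where();print(go([-180,-30,100]))"
```

```text
t 1.65 jig mm [ -47.8 -292. ] z 200.1 Fjig [-0.9 -0.3] Fz -0.1 w 1.0 toolz [ 0.     0.001 -1.   ]
(array([-26.24,  13.11,  10.04]), np.float64(0.3))
```

>>> {"fn": "carry_out", "kwargs": {"deltas": [[[-26.2, 13.1, 10], 0.3], [[-26.2, 13.1, 10], 0.3], [[-26.2, 13.1, 10], 0.3], [[-26.2, 13.1, 10], 0.3], [[-26.2, 13.1, 10], 0.3], [[-26.2, 13.1, 10], 0.3], [[-26.2, 13.1, 10], 0.3], [[-26.2, 13.1, 10], 0.3]]}}

```text
t: 2.65
eef_pos: [0.4274, 0.0339, 0.1008]
tool_rot: [0.001, -0.627, 0.779, -0.0]
contact_force: [-0.6, 0.1, -0.6]
gripper_width: 0.999
```

```bash
python3 -c "
from h import *
where();print(go([-180,-30,60]))
im=read_camera('top'); cv2.imwrite('pics/top1.png',cv2.resize(im[90:240,230:390,::-1],(640,600),interpolation=cv2.INTER_CUBIC))
im=read_camera('scene'); cv2.imwrite('pics/sc1.png',cv2.resize(im[150:290,240:400,::-1],(640,560),interpolation=cv2.INTER_CUBIC))"
```

```text
t 2.65 jig mm [-178.7  -32.3] z 100.8 Fjig [-0.6  0. ] Fz -0.6 w 1.0 toolz [ 0.001  0.    -1.   ]
(array([-0.23,  0.13,  4.08]), np.float64(-0.3))
```

View pics/sc1.png

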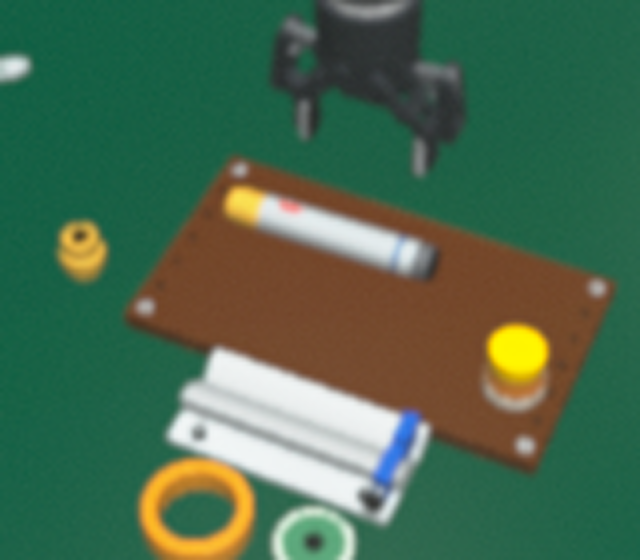

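The fingers hover behind the bar, parallel to it. Descend and feel for the deck.

>>> {"fn": "carry_out", "kwargs": {"deltas": [[[-0.2, 0.4, 2], 0], [[-0.2, 0.4, 4], 0], [[-0.2, 0.4, 5], 0], [[-0.2, 0.4, 5.5], 0], [[-0.2, 0.4, 5.5], 0]]}}

```text
t: 3.38
eef_pos: [0.4241, 0.037, 0.0458]
tool_rot: [0.001, -0.627, 0.779, -0.0]
contact_force: [0.4, 0.2, -0.0]
gripper_width: 0.999
```

```bash
python3 -c "
from h import *
where();print(go([-182,-30,30]))"
```

```text
t 3.38 jig mm [-182.7  -30. ] z 45.8 Fjig [0.4 0.3] Fz -0.0 w 1.0 toolz [ 0.001  0.001 -1.   ]
(array([ 0.  , -0.07,  1.58]), np.float64(-0.3))
```

>>> {"fn": "carry_out", "kwargs": {"deltas": [[[0, 0, 0.4], 0], [[0, 0, 0.8], 0], [[0, 0, 0.8], 0], [[0, 0, 1.1], 0], [[0, 0, 1.1], 0]]}}

```text
t: 4.0
eef_pos: [0.424, 0.0371, 0.0347]
tool_rot: [0.001, -0.627, 0.779, -0.0]
contact_force: [-0.0, -0.2, -0.1]
gripper_width: 0.997
```

>>> {"fn": "carry_out", "kwargs": {"deltas": [[[0, 0, 0.2], 0], [[0, 0, 0.4], 0], [[0, 0, 0.4], 0]]}}

```text
t: 4.38
eef_pos: [0.4238, 0.037, 0.0305]
tool_rot: [0.0, -0.627, 0.779, 0.0]
contact_force: [-0.2, -0.2, -0.7]
gripper_width: 0.997
```

>>> {"fn": "carry_out", "kwargs": {"deltas": [[[0, 0, 0.3], 0], [[0, 0, 0.6], 0], [[0, 0, 0.6], 0], [[0, -0.4, 0.6], -0.3], [[0, -0.8, 0.6], -0.3], [[0, -1.2, 0.6], -0.3], [[0, -1.6, 0.6], -0.3], [[0, -2.0, 0.6], -0.3], [[0, -2.4, 0.6], -0.3], [[0, -2.8, 0.6], -0.3]]}}

```text
t: 5.62
eef_pos: [0.4514, 0.031, 0.0245]
tool_rot: [0.0, -0.629, 0.777, 0.0]
contact_force: [-0.9, 0.4, -0.7]
gripper_width: 0.998
```

```bash
python3 -c "
from h import *
where();print(go([-130,-30,25]))
im=read_camera('scene'); cv2.imwrite('pics/sc2.png',cv2.resize(im[150:290,240:400,::-1],(640,560),interpolation=cv2.INTER_CUBIC))"
```

```text
t 5.62 jig mm [-154.7  -30.1] z 24.5 Fjig [-1.   0.2] Fz -0.7 w 1.0 toolz [ 0.001  0.001 -1.   ]
(array([-0.01, -2.47, -0.05]), np.float64(0.1))
```

View pics/sc2.png

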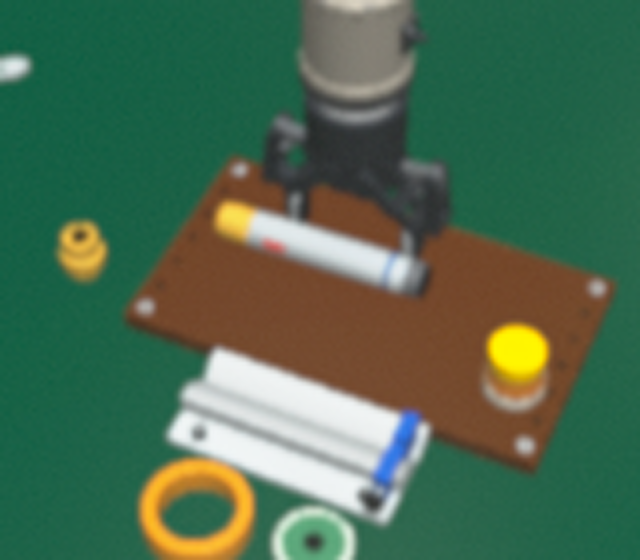

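The bar rolls squarely in front of both fingers. I'll continue.

>>> {"fn": "carry_out", "kwargs": {"deltas": [[[0, -0.4, 0], 0], [[0, -0.8, 0], 0], [[0, -1.2, 0], 0], [[0, -1.6, 0], 0], [[0, -2.0, 0], 0], [[0, -2.4, 0], 0], [[0, -2.8, 0], 0], [[0, -3.2, 0], 0], [[0, -3.6, 0], 0], [[0, -4.0, 0], 0]]}}

```text
t: 6.92
eef_pos: [0.4915, 0.0225, 0.0246]
tool_rot: [0.001, -0.629, 0.778, -0.0]
contact_force: [-0.2, -0.0, 0.6]
gripper_width: 0.997
```

>>> {"fn": "carry_out", "kwargs": {"deltas": [[[0, -0.4, 0], 0], [[0, -0.8, 0], 0], [[0, -1.2, 0], 0], [[0, -1.6, 0], 0], [[0, -2.0, 0], 0], [[0, -2.4, 0], 0], [[0, -2.8, 0], 0], [[0, -3.2, 0], 0], [[0, -3.6, 0], 0], [[0, -4.0, 0], 0]]}}

```text
t: 8.18
eef_pos: [0.5309, 0.0141, 0.0247]
tool_rot: [0.001, -0.629, 0.778, -0.0]
contact_force: [0.3, 0.3, 0.1]
gripper_width: 1.001
```

>>> {"fn": "carry_out", "kwargs": {"deltas": [[[0, -0.4, 0], 0], [[0, -0.8, 0], 0], [[0, -1.2, 0], 0], [[0, -1.6, 0], 0], [[0, -2.0, 0], 0], [[0, -2.4, 0], 0], [[0, -2.8, 0], 0], [[0, -3.2, 0], 0]]}}

```text
t: 9.18
eef_pos: [0.5624, 0.0073, 0.0247]
tool_rot: [0.001, -0.629, 0.778, -0.0]
contact_force: [-0.2, 0.5, 0.4]
gripper_width: 0.998
```

```bash
python3 -c "
from h import *
where();print(go([-25,-30,25]))
im=read_camera('scene'); cv2.imwrite('pics/sc3.png',cv2.resize(im[150:290,240:400,::-1],(640,560),interpolation=cv2.INTER_CUBIC))"
```

```text
t 9.18 jig mm [-41.2 -30. ] z 24.7 Fjig [-0.3  0.4] Fz 0.4 w 1.0 toolz [ 0.001  0.001 -1.   ]
(array([ 0.  , -1.62, -0.03]), np.float64(0.0))
```

View pics/sc3.png

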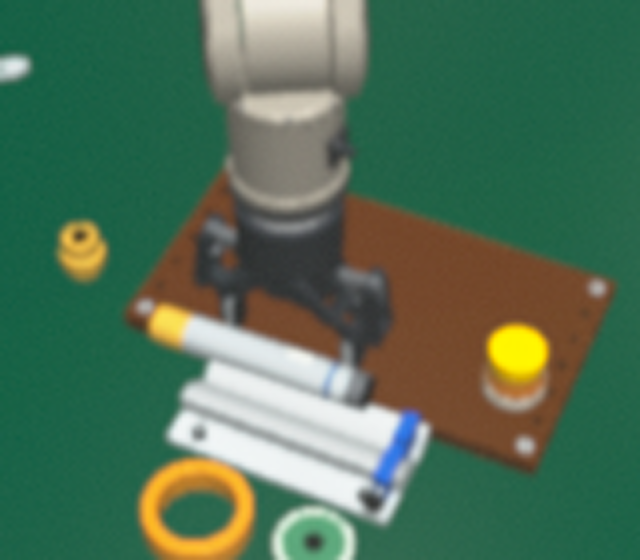

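The bar is at the groove's edge. Push it over.

>>> {"fn": "carry_out", "kwargs": {"deltas": [[[0, -0.4, 0], 0], [[0, -0.8, 0], 0], [[0, -1.2, 0], 0], [[0, -1.6, 0], 0], [[0, -1.6, 0], 0], [[0, -1.6, 0], 0], [[0, -1.6, 0], 0], [[0, -1.6, 0], 0]]}}

```text
t: 10.22
eef_pos: [0.5785, 0.0039, 0.0248]
tool_rot: [0.001, -0.629, 0.778, -0.0]
contact_force: [-0.8, -0.1, 0.2]
gripper_width: 1.001
```

>>> {"fn": "carry_out", "kwargs": {"deltas": [[[0, 1.5, 0], 0], [[0, 3, 0], 0], [[0, 3, -4], 0], [[0, 3, -10], 0], [[0, 6, -12], 0], [[0, 12, -12], 0], [[0, 14, -12], 0]], "hand": 0}}

```text
t: 11.1
eef_pos: [0.4366, 0.0333, 0.1442]
tool_rot: [-0.0, -0.629, 0.777, 0.0]
contact_force: [0.8, 0.5, 0.1]
gripper_width: 0.001
```

```bash
python3 -c "
from h import *
where();print(go([0,-165,120]))
im=read_camera('top'); cv2.imwrite('pics/top4.png',cv2.resize(im[90:240,230:390,::-1],(640,600),interpolation=cv2.INTER_CUBIC))"
```

```text
t 11.1 jig mm [-169.6  -31. ] z 144.2 Fjig [0.7 0.6] Fz 0.1 w 0.0 toolz [-0.001 -0.001 -1.   ]
(array([ 13.44, -16.94,   2.42]), np.float64(0.1))
```

View pics/top4.png

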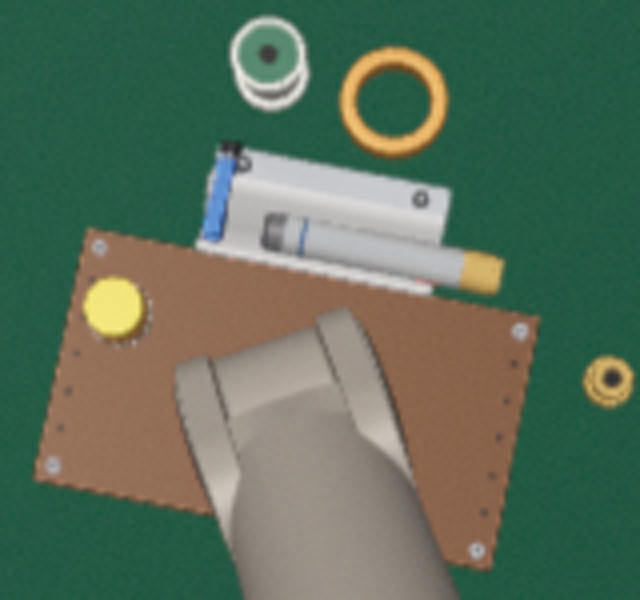

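The bar lies in the groove: dark end at crop (263,231), brass end at (503,273), with a gap to the stop's edge at about (228,197). Measuring.

```bash
python3 -c "
from h import *
c=np.array([[263,231],[503,273]])/4+[230,90]
print((toW('top',c,.0218)[:,:2]-T0)@RJ*1e3)
print(go([0,-175,120]))"
```

```text
[[   0.55421318   40.43198408]
 [   3.62274339 -132.48401456]]
(array([ 14.44, -17.06,   2.39]), np.float64(0.2))
```

>>> {"fn": "carry_out", "kwargs": {"deltas": [[[13.6, -17.3, 0.4], 0.2], [[13.6, -17.3, 0.4], 0.2], [[13.6, -17.3, 0.4], 0.2], [[13.6, -17.3, 0.4], 0.2], [[13.6, -17.3, 0.4], 0.2], [[13.6, -17.3, 5], 0.2], [[13.6, -17.3, 10], 0.2], [[13.6, -17.3, 11.4], 0.2], [[13.6, -17.3, 11.4], 0.2]], "hand": 0}}

```text
t: 12.28
eef_pos: [0.5755, -0.1346, 0.0297]
tool_rot: [-0.001, -0.629, 0.778, 0.001]
contact_force: [-0.2, -0.1, 0.6]
gripper_width: -0.001
```

```bash
python3 -c "
from h import *
where();print(go([2,-120,30]))
im=read_camera('scene'); cv2.imwrite('pics/sc5.png',cv2.resize(im[170:290,220:380,::-1],(800,600),interpolation=cv2.INTER_CUBIC))"
```

```text
t 12.28 jig mm [   1.4 -166. ] z 29.7 Fjig [-0.2 -0.1] Fz 0.6 w -0.0 toolz [-0.004 -0.    -1.   ]
(array([-4.6 , -0.06, -0.03]), np.float64(0.0))
```

View pics/sc5.png

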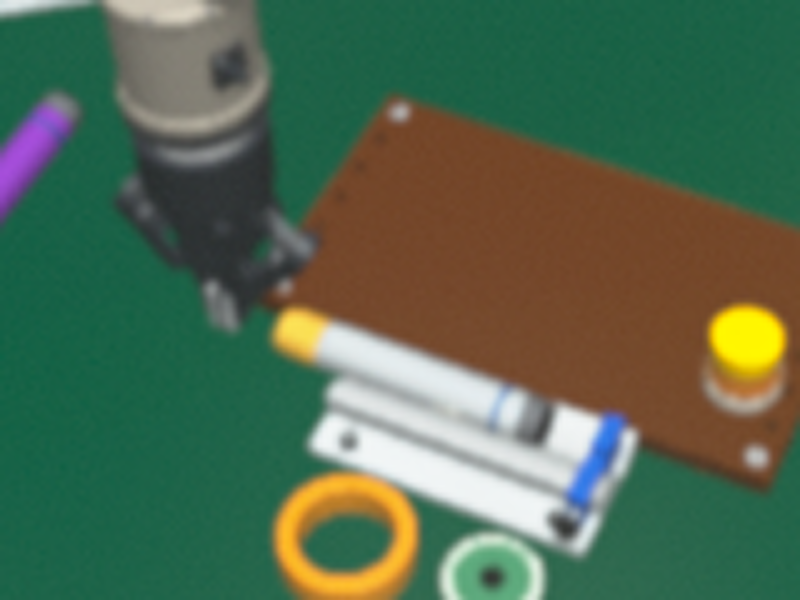

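>>> {"fn": "carry_out", "kwargs": {"deltas": [[[-0.5, 0, 0], 0], [[-1.0, 0, 0], 0], [[-1.4, 0, 0], 0], [[-1.7, 0, 0], 0], [[-2.0, 0, 0], 0], [[-2.3, 0, 0], 0], [[-2.6, 0, 0], 0], [[-2.9, 0, 0], 0], [[-3.2, 0, 0], 0], [[-3.5, 0, 0], 0]]}}

```text
t: 13.58
eef_pos: [0.584, -0.1006, 0.0309]
tool_rot: [-0.001, -0.628, 0.778, 0.0]
contact_force: [1.1, -1.4, 0.1]
gripper_width: 0.001
```

```bash
python3 -c "
from h import *
where()
im=read_camera('top');cv2.imwrite('pics/top6.png',cv2.resize(im[90:240,230:390,::-1],(640,600),interpolation=cv2.INTER_CUBIC))"
```

```text
t 13.57 jig mm [   2.6 -131. ] z 30.9 Fjig [ 1.4 -1.2] Fz 0.1 w 0.0 toolz [-0.001 -0.001 -1.   ]
```

>>> {"fn": "carry_out", "kwargs": {"deltas": [[[-0.2, 0, 0], 0], [[-0.4, 0, 0], 0], [[-0.6, 0, 0], 0], [[-0.8, 0, 0], 0]]}}

```text
t: 14.12
eef_pos: [0.5859, -0.092, 0.0308]
tool_rot: [-0.0, -0.629, 0.778, 0.0]
contact_force: [-0.6, -2.1, 0.2]
gripper_width: -0.002
```

>>> {"fn": "carry_out", "kwargs": {"deltas": [[[-0.15, 0, 0], 0], [[-0.3, 0, 0], 0]]}}

```text
t: 14.38
eef_pos: [0.5865, -0.089, 0.0309]
tool_rot: [-0.0, -0.629, 0.778, 0.0]
contact_force: [-0.4, -1.6, -0.1]
gripper_width: 0.001
```

```bash
python3 -c "
from h import *
where()
im=read_camera('top');cv2.imwrite('pics/top6.png',cv2.resize(im[100:180,270:390,::-1],(780,520),interpolation=cv2.INTER_CUBIC))"
```

```text
t 14.38 jig mm [   2.6 -119.2] z 30.9 Fjig [-0.  -1.6] Fz -0.1 w 0.0 toolz [-0.001 -0.    -1.   ]
```

View pics/top6.png

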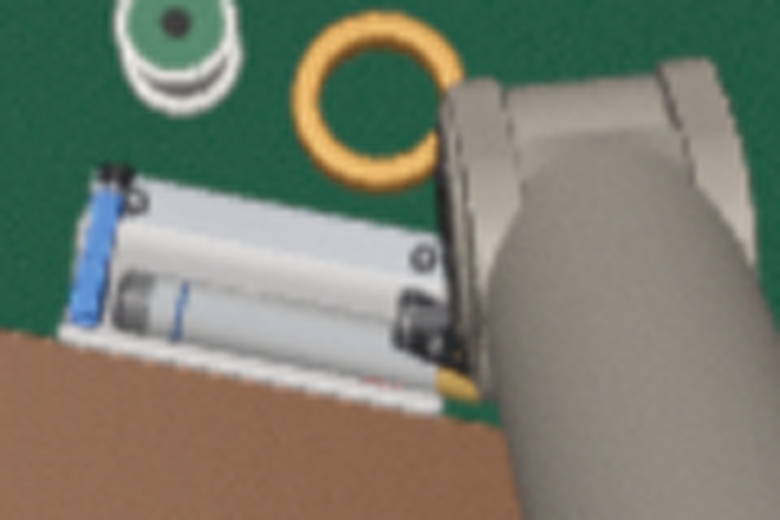

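A gap of ~5 mm remains (dark end at crop 115, stop edge at ~102). I'll continue in small steps and watch the force.

>>> {"fn": "carry_out", "kwargs": {"deltas": [[[-0.15, 0, 0], 0], [[-0.3, 0, 0], 0], [[-0.45, 0, 0], 0]]}}

```text
t: 14.8
eef_pos: [0.5876, -0.0842, 0.0309]
tool_rot: [-0.0, -0.629, 0.778, 0.0]
contact_force: [-0.2, -2.2, 0.5]
gripper_width: 0.004
```

>>> {"fn": "carry_out", "kwargs": {"deltas": [[[-0.1, 0, 0], 0], [[-0.2, 0, 0], 0]]}}

```text
t: 15.05
eef_pos: [0.5879, -0.0825, 0.0309]
tool_rot: [-0.001, -0.629, 0.778, 0.0]
contact_force: [-0.5, -2.8, -0.9]
gripper_width: -0.001
```

>>> {"fn": "carry_out", "kwargs": {"deltas": [[[-0.1, 0, 0], 0], [[-0.2, 0, 0], 0]]}}

```text
t: 15.3
eef_pos: [0.588, -0.0824, 0.0309]
tool_rot: [-0.001, -0.628, 0.778, -0.0]
contact_force: [-0.6, -7.9, 0.4]
gripper_width: -0.003
```

>>> {"fn": "carry_out", "kwargs": {"deltas": [[[-0.1, 0, 0], 0], [[-0.2, 0, 0], 0]]}}

```text
t: 15.55
eef_pos: [0.5879, -0.0824, 0.0309]
tool_rot: [-0.002, -0.628, 0.779, -0.001]
contact_force: [-2.0, -8.6, 1.5]
gripper_width: 0.0
```

It stopped dead at the stop (force up from 2 to 8.6 N, no motion). Back off and verify.

>>> {"fn": "carry_out", "kwargs": {"deltas": [[[0.5, 0, 0], 0], [[1.5, 0, 0], 0], [[3, 0, 0], 0], [[3, 0, -3], 0], [[3, 0, -9], 0], [[5, 3, -15], 0], [[10, 6, -15], 0], [[16, 8, -15], 0], [[20, 8, -15], 0]]}}

```text
t: 16.68
eef_pos: [0.4647, -0.2633, 0.1824]
tool_rot: [-0.003, -0.626, 0.78, -0.001]
contact_force: [0.3, 0.7, -0.0]
gripper_width: -0.0
```

```bash
python3 -c "
from h import *
where()
a=read_camera('top')[100:180,260:390,::-1];b=read_camera('scene')[220:300,255:385,::-1]
r=lambda i:cv2.resize(i,(485,298),interpolation=cv2.INTER_CUBIC)
cv2.imwrite('pics/fin.png',np.vstack([r(a),r(b)]))"
```

```text
t 16.68 jig mm [ -79.9 -315.1] z 182.4 Fjig [0.2 0.7] Fz -0.0 w -0.0 toolz [-0.003 -0.005 -1.   ]
```

View pics/fin.png

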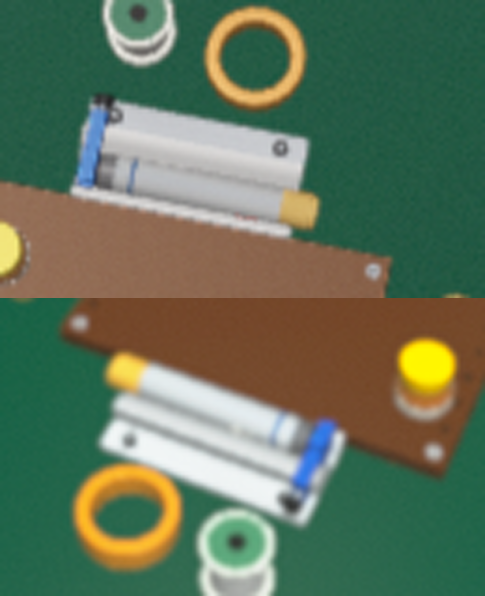

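Both views show the housing in the groove with its dark end against the blue stop (top half at (97,172)). The brass end is free at (318,212), and the tape roll, spool and jar are where they were. Handing in.

```bash
python3 -c "
from station import *
print(bot.hand_in())"
```

```text
the job is handed in; nothing more can be done
None
```

The steel housing lies in the V groove with its dark end against the blue end stop, and the job is handed in at about 17 s of the 56 s allowed. I rolled it across the deck with the two open fingertips. Then I slid it about 27 mm along the groove with the closed fingertips on its brass end.

- **At the stop:** the pushing force rose from about 2 N to 8.6 N and the fingers stopped moving, which fits contact with the stop.
- **Final pictures:** both cameras show the housing seated with no visible gap, the gripper away from it, and the jar, spool and tape roll where they were. I did not re-image the other loose items at the end, but no unexpected contact force was seen.
- **Disagreement:** the two cameras put the jig 5 to 8 mm apart. I used the top camera, which fitted the deck's corners more closely. Measured that way, the seated housing came out about 2 mm off in x, so I aimed the end push 2 mm over.

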